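# Empty the press's catch tray into the pocketed tote

## Task

Collect the two finished solenoid bodies from the catch tray under the bench press: pull the tray out by its handle, lay each body on its side in its own pocket of the grey tote with the wide, green-collared head between the pocket's two shoulders, and then push the tray fully home so that the press can run on. Set the bodies down without dropping them, let go of everything and leave the tools and other things on the bench where they are.

Things in the scene. Friction and masses are not known exactly. Their poses are not given: they have to be found in the camera images.
- press: grey-blue bench press, fixed, 220 mm deep, 234 mm wide; its low bed is 98 mm high, 104 mm at the tool plate, the column and head (to 410 mm) stand on the rear half of the bed. Origin: under the middle of its bed, on the bench top; its x axis points to its back, so it faces -x of its own frame; y to its left when one looks along +x; z up. The bed's front face lies 110 mm from the origin
- catch_tray (a joint): how far the catch tray is pulled out from under the bed towards the press's front (m): 0 = fully home, 0.14 = stop. It slides along the press's -x with about 3 N of friction and stays where it is left
- tray_handle (a point): middle of the tray's pull bar: a horizontal steel bar of 12 mm diameter, free for 94 mm, parallel to the press's y axis, 82 mm above the bench and 46 mm in front of the tray's grey front panel; it moves with the tray. The panel reaches up to 96 mm and is 4 mm thick
- tray_floor (a point): middle of the inner floor of the catch tray, 21 mm above the bench; moves with the tray. Inside, the tray is 148 mm along the press's x and 196 mm along its y; side walls 58 mm, back wall 54 mm above the bench. While the tray is home, the bed covers the bodies; pulled right out the tray lies almost wholly in front of the bed
- grip_a (a point): dark solenoid body lying on its side, 124 mm long, 55 mm high, 0.2 to 0.4 kg: a brown tube of 38 mm diameter with a wider, green-collared head (52 mm) and a short cable stub at one end. Point on the tube's axis, 16 mm from where the head begins and 46 mm from the tube's free end: grip across here. It is 26 mm above what the body lies on. y axis: along the body to the head; z up; x across the tube
- grip_b (a point): dark solenoid body lying on its side, 124 mm long, 55 mm high, 0.2 to 0.4 kg: a brown tube of 38 mm diameter with a wider, green-collared head (52 mm) and a short cable stub at one end. Point on the tube's axis, 16 mm from where the head begins and 46 mm from the tube's free end: grip across here. It is 26 mm above what the body lies on. y axis: along the body to the head; z up; x across the tube
- head_a (a point): middle of the wide head of the body of grip_a, on the body's axis, 35 mm from grip_a along the body; same axes. The head is 38 mm long, the stub reaches 24 mm beyond it
- head_b (a point): middle of the wide head of the body of grip_b, on the body's axis, 35 mm from grip_b along the body; same axes. The head is 38 mm long, the stub reaches 24 mm beyond it
- tote: grey plastic tote, fixed, 150 mm (x) by 198 mm (y), 51 mm high, with two equal pockets side by side along y, parted by a wall 4 mm thick and 46 mm high. Origin: under its middle, on the bench; z up. Each pocket is 140 mm long in x and 92 mm wide; at its +x end two shoulders (40 mm high, from x = 14 to 70 mm) reach in from both sides and leave a 70 mm gap for the head
- pocket_a (a point): middle of the floor of one of the tote's two pockets, 6 mm above the bench, axes like the tote's. A body lies well when its grip point is about 14 mm from here towards -x of the tote, its head towards +x and its axis along x; either body may go in either pocket
- pocket_b (a point): middle of the floor of one of the tote's two pockets, 6 mm above the bench, axes like the tote's. A body lies well when its grip point is about 14 mm from here towards -x of the tote, its head towards +x and its axis along x; either body may go in either pocket
- orange_screwdriver: orange-handled screwdriver, 174 mm long, lying left of the blue tray of small parts
- blue_screwdriver: blue-handled screwdriver, 139 mm long, lying beside it
- combination_pliers: pliers with blue handles, 178 mm long, lying right of the blue tray of small parts
- solder: reel of solder with black flanges, 58 mm across and 53 mm high, behind the press

How it is judged:
By the outcome, as a careful person would: the job done as asked, in the order asked, and still so for the second after the job is handed in, with the robot touching nothing.
It also fails if it takes over 69 s, if anything falls off the work surface, if the arm or the gripper's body presses on something with over 40 N, if the wrist force passes 120 N, or if a joint passes its speed limit or range.

## Robot

A 7-joint arm with a two-finger parallel gripper is mounted at the origin on a cart in front of the work surface, level with it; the furniture and walls round the work are solid. World frame = base frame: x ahead of the robot, y to its left, z up, the work surface at z = 0. Lengths are in mm, angles in rad, forces in N, time in s.
With the tool pointing down it reaches from about 425 to 875 mm from the base axis. Payload 9.9 kg.
Tool frame: the origin (TCP) lies midway between the tips of the shut fingers; the grasp point (between the pads) lies 19 mm behind it; z points along the fingers, y is the line along which they close (so a half turn about z gives the same grasp; the last joint's range is limited). The gripper opens to 85 mm and grips with 20 to 120 N. Pads are 22 mm wide; open, the fingers measure 114 mm over their backs; the gripper's body (76 mm by 85 mm) begins 54 mm behind the grasp point. The pads swing forward as they close: fully open they stand 13 mm farther back than shut.
Start: joints at [-1.25, 0.576, 0.025, 1.437, -0.015, 1.129, -0.057], TCP at [265.832, 620.453, 231.289] pointing down, gripper open.
Joint ranges: [-2.76, 2.76], [-0.34, 2.15], [-1.52, 1.57], [0.19, 2.46], [-1.09, 4.23], [0.17, 1.99], [-2.82, 2.82]. Speed limits (rad/s): [2.22, 2.22, 3.01, 3.01, 3.14, 3.14, 3.14].

## Interface

Orientations are given as a unit quaternion [w, x, y, z].
In Python, from workcell import observe, read_camera, hand_in, spot_in gives the robot as it stands.
- The arm moves only by the tool drive_tool, never from a script. Its argument "steps" is text: rows parted by semicolons, each of 7 numbers parted by spaces: the finger opening in mm, from 0 to 85.4, then the shift along the tool's x, y, z as a fraction of full scale, then the turn, a rotation vector about the tool's x, y, z as a fraction of full scale. A call has 1 to 20 rows; each row is the pose to reach, as a shift and turn from the pose commanded when the call began, along the tool's axes at that moment; what a row does not reach only later rows make up. Full scale, the value 1, is 100 mm for a shift and 45 degrees for a turn. A row lasts 1/10 s, in which the tool goes at most 50 mm and 8.59 degrees, less where a joint would pass 70% of its speed; a pose out of reach is approached as far as the arm can. A call with a number of a shift or a turn outside -1 to 1 is refused whole. A call with a gripper value outside its range is refused whole. The fingers move at their own pace and stop on an object; the grip force is fixed at half the most. Time passes only in rows, so rows that repeat a pose let the fingers close. It gives the time, the measured TCP pose, the force, the opening and the grip force at its end, in the units of the state.
- observe(): the state, without advancing time (a new reading comes with each control period).
- read_camera(name): name is "scene" or "top" or "wrist"; returns a dict with "image" (480x640x3 uint8, red, green, blue), "range_z" (480x640 float32, mm along the optical axis (not along the pixel's ray), 0 where there is no reading), "mtx" (3x3 intrinsics, pixels), "dist" ([k1, k2, p1, p2, k3] as OpenCV has them; the pictures are not rectified), "extrinsics" (4x4, takes a point from world to camera coordinates). Camera axes: x right, y down, z forward; pixel columns grow to the right and rows downward; lengths in mm; the calibration is good to about 2 mm. A picture is of the moment at which its call begins.
- hand_in(): hands the job in; it is judged then, once.
Trained networks look in the newest picture that a camera, given by its name, has taken for a name from the list of things; names that differ only in an ending like _2 or _b are one class to them, and where a whole thing is asked for, a point or a joint stands for the part that bears it (a point fixed in the world has none). Each returns a list of dicts, best first, with "p" (0 to 1); they miss things now and then, are a little off and sometimes report something else, mostly with a low value. They report only what shows in the picture. A call takes as long as a camera call.
- spot_in(label, camera): "position" ([x, y, z] in mm, in world coordinates, good to about 4 mm: the middle of the surface that is visible of it).
The state is a dict: "clock": time; "joint_positions": joint angles; "joint_vel": joint speeds; "joint_efforts": joint torques, N m; "tool_pos": TCP position; "ee_rot": TCP orientation; "wrist_force": force on the tool from outside, world axes, zero at the start; "ft_torque": the same for the moment, N m; "grip_width": finger opening in mm; "finger_force": force on a finger pad.
Only numpy, scipy, OpenCV 4.12 (cv2) and the standard library are available. Lean on these libraries where they do the work, as an engineer would, in place of code of your own. Each camera call takes 0.05 s, during which the arm holds its last target. There are 200 camera calls.

## Working session

There is one attempt and no reset: what is moved stays moved. The work goes in short steps, Python scripts to look and compute and a tool call to move; the robot and the scene stay as the last step left them, time stands still between calls to the robot, and variables do not carry over. Pictures are saved under pics/ and viewed, at most 10 in all, crops included, and the job is handed in when it is done.

Besides the shell and the picture viewer there is one more tool, called in YAML: its name, and indented under it one key for each argument. drive_tool: Moves the arm, as the interface text tells. Shift numbers are shares of 100 mm and turn numbers shares of 45 degrees, none past 1 either way. Its arguments: {"type":"object","properties":{"steps":{"type":"string"}},"required":["steps"]}

```bash
mkdir -p pics
cat > h.py <<'E'
import numpy as np, cv2
from workcell import *
def unproj(c,u,v,z=None,rng=None):
    n=cv2.undistortPoints(np.array([[[u,v]]],float),c["mtx"],np.array(c["dist"]))[0,0]
    E=np.linalg.inv(c["extrinsics"]); d=E[:3,:3]@np.array([n[0],n[1],1]); o=E[:3,3]
    if z is None: return o+d*rng
    return o+d*(z-o[2])/d[2]
def cloud(c):
    h,w=c["range_z"].shape
    g=np.stack(np.meshgrid(np.arange(w),np.arange(h)),-1).reshape(-1,1,2).astype(float)
    n=cv2.undistortPoints(g,c["mtx"],np.array(c["dist"])).reshape(h,w,2)
    z=c["range_z"][...,None]; p=np.concatenate([n*z,z],-1)
    E=np.linalg.inv(c["extrinsics"]); P=p@E[:3,:3].T+E[:3,3]
    P[c["range_z"]<=0]=np.nan
    return P
E
python3 - <<'E'
from h import *
s=observe(); print({k:np.round(s[k],3) for k in("clock","tool_pos","ee_rot","grip_width")})
for n in("scene","top"):
    c=read_camera(n); cv2.imwrite(f"pics/{n}1.png",c["image"][...,::-1]); np.savez(f"{n}1.npz",**c)
    for l in("press","tray_handle","catch_tray","tote","pocket_a","grip_a","head_a","tray_floor"):
        try: print(n,l,[(np.round(d["position"]),round(d["p"],2)) for d in spot_in(l,n)][:3])
        except Exception as e: print(l,e)
E
```

```text
{'clock': np.float64(0.0), 'tool_pos': array([265.619, 620.004, 230.41 ]), 'ee_rot': array([-0.   ,  0.201,  0.98 , -0.001]), 'grip_width': np.float64(85.586)}
scene press [(array([ 398., -147.,   96.]), 0.73)]
scene tray_handle [(array([430., -65.,  57.]), 0.6)]
scene catch_tray [(array([423., -64.,  56.]), 0.57)]
scene tote [(array([601., 274.,  20.]), 0.69)]
scene pocket_a [(array([598., 272.,  20.]), 0.98)]
scene grip_a [(array([599., 273.,  21.]), 0.45)]
scene head_a []
scene tray_floor []
top press [(array([ 491., -179.,  109.]), 0.77)]
top tray_handle [(array([507., -98.,  27.]), 0.61)]
top catch_tray [(array([ 507., -100.,   18.]), 0.79), (array([656.,  82.,  21.]), 0.74)]
top tote [(array([580., 279.,   8.]), 0.92)]
top pocket_a [(array([575., 275.,   4.]), 0.66)]
top grip_a [(array([ 460., -124.,   65.]), 0.71), (array([ 701., -272.,    8.]), 0.52)]
top head_a [(array([ 538., -129.,   66.]), 0.71), (array([ 458., -126.,   65.]), 0.5), (array([656.,  80.,  17.]), 0.21)]
top tray_floor [(array([ 504., -103.,   18.]), 0.69)]
```

View pics/top1.png

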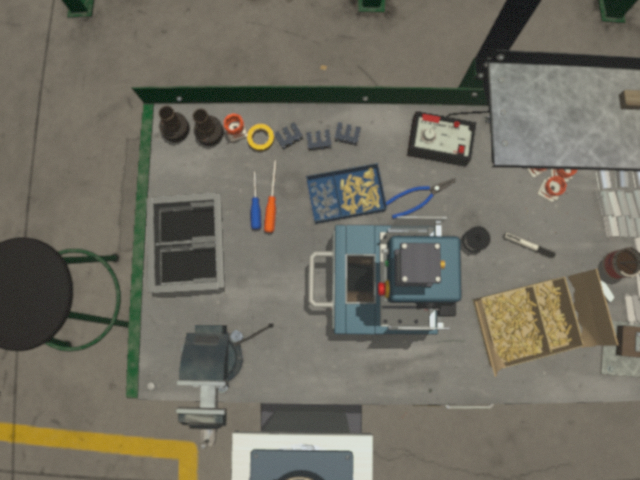

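View pics/scene1.png

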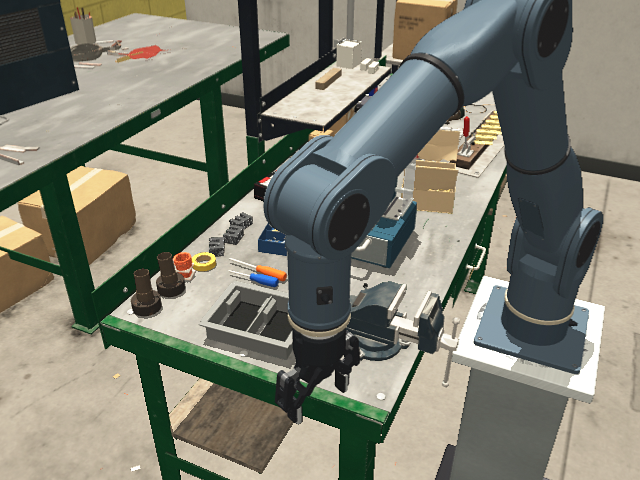

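Run:
```python
from h import *
c=dict(np.load("top1.npz")); P=cloud(c)
im=c["image"]
a=cv2.resize(im[185:305,140:235],None,fx=5,fy=5,interpolation=cv2.INTER_CUBIC)
b=cv2.resize(im[205:355,295:355],None,fx=4,fy=4,interpolation=cv2.INTER_CUBIC)[:600]
o=np.zeros((600,a.shape[1]+b.shape[1],3),np.uint8);o[:a.shape[0],:a.shape[1]]=a;o[:b.shape[0],a.shape[1]:]=b
cv2.imwrite("pics/crop1.png",o[...,::-1])
def rect(m,name):
    n,l,st,ce=cv2.connectedComponentsWithStats(m.astype(np.uint8)); k=1+np.argmax(st[1:,4])
    q=P[l==k]; r=cv2.minAreaRect(q[:,:2].astype(np.float32)); print(name,len(q),np.round(np.nanmedian(q,0),1),r)
x,y,z=P[...,0],P[...,1],P[...,2]
t=np.zeros(z.shape,bool); t[185:305,140:232]=1
rect(t&(z>30)&(z<60),"tote rim")
print("tote z pct",np.round(np.nanpercentile(z[200:290,150:220],[5,25,50,75,95,99]),1))
t=np.zeros(z.shape,bool); t[210:345,325:450]=1
rect(t&(z>85)&(z<115),"bed")
t=np.zeros(z.shape,bool); t[240:320,300:330]=1
rect(t&(z>60)&(z<110),"bar")
# print handle column z's
print(np.round(z[280,306:345],0)); print(np.round(y[280,306:345],0)); print(np.round(x[[222,335],345],0))
# tote grid heights
for r in range(192,298,5): print(r,np.round(z[r,146:228:4]).astype(int))
print(np.round(P[245,146:228:4,1]))
print(np.round(P[192:298:5,190,0]))
```

```text
tote rim 3175 [578.9 262.2  49.4] ((579.4305419921875, 271.7467956542969), (222.89077758789062, 175.70065307617188), 4.934121608734131)
tote z pct [ 2.8  5.8  8.8 43.1 52.3 54.7]
bed 5827 [ 446.7 -140.7   98.4] ((497.7384948730469, -168.16452026367188), (240.5216827392578, 234.6016387939453), 89.7940902709961)
bar 455 [497.4 -23.1  86.7] ((497.20001220703125, -35.66758728027344), (119.4379653930664, 43.522666931152344), 0.6130451560020447)
[ 1. -1. -1. 85. 87. 84. 87. 87. 82. -1. -3. -1.  2. -3. -2. -5. -2. -3.
 -1. -3. -1. -4.  3.  3. -3.  0.  0. 95. 95. 93. 96. 95. 95. 98. 98. 99.
 97. 99. 96.]
[ -4.  -7.  -9. -14. -17. -19. -21. -23. -25. -25. -27. -30. -32. -34.
 -37. -39. -41. -44. -46. -48. -51. -53. -55. -58. -60. -62. -65. -66.
 -68. -70. -72. -75. -77. -79. -81. -83. -85. -87. -89.]
[637. 375.]
192 [-2 -3  2 -3  0  2 -1  1  3  1  0 -7  0 -7  1  0 -1  2  0 -3 -1]
197 [ 2 -1 48 50 49 56 50 51 53 53 51 51 52 52 50 48 48 54 52 -2  3]
202 [48 51 49 52 49 49 46 50 46 44 37 38 40 40 38 42 42 51 48  0  1]
207 [                   1                   54                   48
          
[... 1582 characters left out ...]
  2]
272 [ 1 49 53 31  8  6  8  7  9  8  9  6  6 11  4  7  5  9 50 47  0]
277 [ 0 50 52 28  7  6 12 10  8  7 11  4  3  6  9  5  5 38 54 47  0]
282 [ 0 53 55 28  6  6  3  1  3  4  7  5 39 42 54 50 52 53 51 46 -3]
287 [-3 49 49 55 53 51 48 49 49 51 48 46 46 51 56 57 50 54 49  2 -3]
292 [-4 -1 52 48 48 -2 -3  0 -3  2  4  1  2 -1 -1 -1  1  1 -9  2  2]
297 [ 0  1  0 -1  0  1  0  0  1  0 -3  5 -7 -1  3  2  1 -2 -1  1  1]
[376. 350. 341. 333. 325. 316. 307. 298. 290. 283. 275. 266. 251. 241.
 233. 224. 215. 205. 194. 184. 185.]
[709. 683. 674. 669. 657. 645. 632. 622. 609. 597. 580. 573. 562. 550.
 538. 526. 515. 503. 491. 477. 468. 457.]<stdin>:22: RuntimeWarning: invalid value encountered in cast
```

View pics/crop1.png

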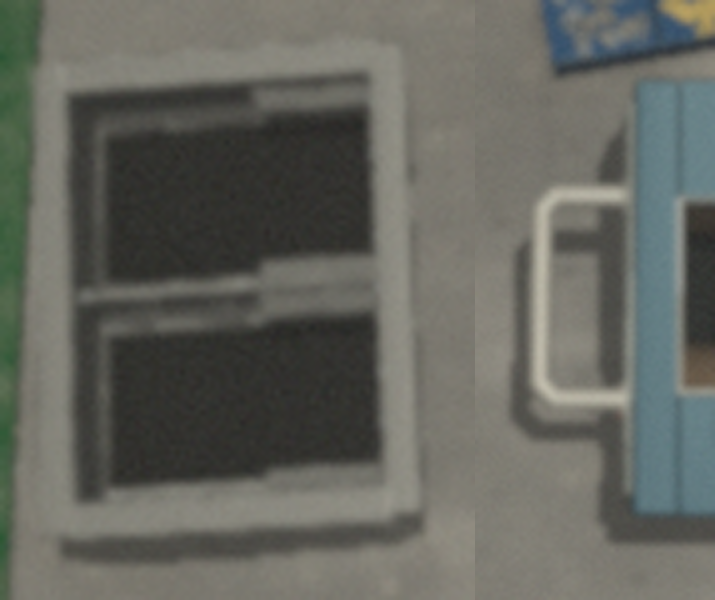

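```bash
cat >> h.py <<'E'
from scipy.spatial.transform import Rotation as R
def go(p,yaw=None):
    """shares of shift/turn in tool axes to reach TCP p, tool pointing down with tool y at angle yaw(deg, mod 180)"""
    s=observe(); q=np.array(s["ee_rot"]); r=R.from_quat(np.r_[q[1:],q[0]])
    d=r.inv().apply(np.array(p)-s["tool_pos"])/100
    out=[np.round(d,3)]
    if yaw is not None:
        a=np.radians(yaw); y=np.array([np.cos(a),np.sin(a),0]); best=[]
        for sg in(1,-1):
            yy=y*sg; z=np.array([0,0,-1.]); T=R.from_matrix(np.c_[np.cross(yy,z),yy,z])
            best.append((r.inv()*T).as_rotvec()/np.radians(45))
        out+=[np.round(b,3) for b in sorted(best,key=np.linalg.norm)]
    print("pos",np.round(s["tool_pos"],1),"t",round(float(s["clock"]),2),"go",*out,"j7",round(s["joint_positions"][6],2)); return out
def snap(n,name=None):
    c=read_camera(n); np.savez(f"{name or n}.npz",**c)
    if name: cv2.imwrite(f"pics/{name}.png",c["image"][...,::-1])
    return c
E
python3 - <<'E'
from h import *
c=dict(np.load("top1.npz")); P=cloud(c); q=P[315:450,170:275].reshape(-1,3); q=q[q[:,2]>20]
print(np.nanpercentile(q,[1,50,99],axis=0).round())
E
```

```text
[[147.  90.  23.]
 [300. 193. 123.]
 [393. 245. 149.]]
```

drive_tool:
  steps: "85 0 0 -0.6 0 0 -0.516;85 0 0 -0.6 0 0 -0.516;85 0 0 -0.6 0 0 -0.516;85 0 0 -0.6 0 0 -0.516"

```text
clock: 1.3
tool_pos: [266.0, 620.5, 291.8]
ee_rot: [0.0, -0.001, 1.0, 0.0]
wrist_force: [0.2, -0.3, -0.7]
grip_width: 84.8
finger_force: 0.0
```

drive_tool:
  steps: "85 -0.69 -0.8 0 0 0 0;85 -0.69 -0.8 0 0 0 0;85 -0.69 -0.8 0 0 0 0;85 -0.69 -0.8 0 0 0 0"

```text
clock: 1.7
tool_pos: [336.6, 538.8, 291.2]
ee_rot: [0.0, 0.003, 1.0, -0.0]
wrist_force: [-1.0, 1.0, -0.2]
grip_width: 84.7
finger_force: 0.0
```

drive_tool:
  steps: "85 -0.69 -0.8 0 0 0 0;85 -0.69 -0.8 0 0 0 0;85 -0.69 -0.8 0 0 0 0;85 -0.69 -0.8 0 0 0 0"

```text
clock: 2.1
tool_pos: [404.3, 460.3, 291.1]
ee_rot: [-0.0, 0.001, 1.0, 0.0]
wrist_force: [0.3, 1.3, -0.4]
grip_width: 85.1
finger_force: 0.0
```

drive_tool:
  steps: "85 -0.69 -0.8 0 0 0 0;85 -0.69 -0.8 0 0 0 0;85 -0.69 -0.8 0 0 0 0;85 -0.69 -0.8 0 0 0 0"

```text
clock: 2.5
tool_pos: [472.7, 381.4, 291.0]
ee_rot: [-0.0, 0.0, 1.0, 0.0]
wrist_force: [-0.8, 0.6, -0.3]
grip_width: 85.1
finger_force: 0.0
```

drive_tool:
  steps: "85 -0.69 -0.8 0 0 0 0;85 -0.69 -0.8 0 0 0 0;85 -0.69 -0.8 0 0 0 0;85 -0.69 -0.8 0 0 0 0"

```text
clock: 2.9
tool_pos: [541.5, 302.0, 290.9]
ee_rot: [-0.0, -0.0, 1.0, 0.0]
wrist_force: [-0.7, 0.4, -0.1]
grip_width: 85.1
finger_force: 0.0
```

Run:
```python
from h import *
c=snap("wrist","w1"); P=cloud(c)
print(np.linalg.inv(c["extrinsics"])[:3,3].round(), [P[r,k].round() for r,k in((240,320),(60,60),(60,580),(420,60),(420,580))])
go([500,100,290],90)
```

```text
[457. 303. 433.] [array([612., 306.,   6.]), array([397.,  10.,  -2.]), array([ 360.,  780., -259.]), array([529., 239., 367.]), array([529., 370., 366.])]
pos [540.5 303.5 291. ] t 2.95 go [ 0.41  -2.034  0.007] [ 0.002 -0.002  0.004] [ 3.000e-03  3.000e-03 -3.996e+00] j7 0.98
```

View pics/w1.png

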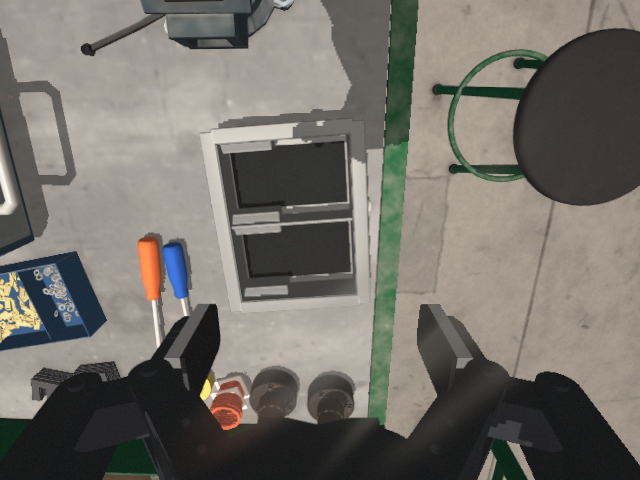

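```bash
python3 - <<'E'
from h import *
c=dict(np.load("w1.npz"));P=cloud(c)
print("rim");[print((u,v),unproj(c,u,v,z=51).round(1)) for u,v in((203,133),(365,120),(366,302),(231,311))]
print("floor in");[print((u,v),unproj(c,u,v,z=6).round(1)) for u,v in((232,153),(347,140),(348,204),(240,209),(243,234),(352,222),(353,272),(247,277))]
z=P[...,2]; m=np.zeros(z.shape,np.uint8); m[115:320,195:372]=1
k=((m>0)&(z>46)&(z<56)).astype(np.uint8); k=cv2.morphologyEx(k,cv2.MORPH_OPEN,np.ones((3,3)))
n,l,st,_=cv2.connectedComponentsWithStats(k); k=l==1+np.argmax(st[1:,4])
q=P[k]; r=cv2.minAreaRect(q[:,:2].astype(np.float32)); print(r, np.median(q[:,2]))
f=(m>0)&(z>0)&(z<12)&(c["image"].max(-1)<70); n,l,st,_=cv2.connectedComponentsWithStats(f.astype(np.uint8))
for i in range(1,n):
    if st[i,4]>500: q=P[l==i]; print("floor",st[i,4],np.median(q,0).round(1),cv2.minAreaRect(q[:,:2].astype(np.float32)))
# rim yaw-aligned extents by percentile
E
python3 - <<'E'
from h import *
for l in("tote","pocket_a","tray_handle"): print(l,[(np.round(d["position"]),round(d["p"],2)) for d in spot_in(l,"wrist")][:3])
E
```

```text
rim
(203, 133) [476.5 183.5  51. ]
(365, 120) [463.7 352.2  51. ]
(366, 302) [676.3 362.8  51. ]
(231, 311) [689.2 196.1  51. ]
floor in
(232, 153) [502.1 201.7   6. ]
(347, 140) [487.1 337.8   6. ]
(348, 204) [564.3 341.1   6. ]
(240, 209) [570.8 206.5   6. ]
(243, 234) [603.8 208.1   6. ]
(352, 222) [587.6 346.8   6. ]
(353, 272) [657.  350.4   6. ]
(247, 277) [664.5 209.2   6. ]
((577.2689819335938, 272.9437255859375), (222.04832458496094, 174.8911590576172), 4.389625549316406) 49.886765059719664
floor 6486 [528.4 270.8   5.8] ((529.3715209960938, 268.87115478515625), (73.26451110839844, 134.9224090576172), 4.629045486450195)
floor 4956 [627.2 279.    5.6] ((626.53955078125, 275.3058776855469), (70.30300903320312, 136.62689208984375), 4.222755432128906)
tote [(array([568., 266.,  17.]), 0.8)]
pocket_a [(array([569., 268.,  15.]), 0.6), (array([546., -68.,  52.]), 0.36)]
tray_handle [(array([649., 118.,  22.]), 0.31), (array([568., 266.,  15.]), 0.24)]
```

drive_tool:
  steps: "85 0.25 -1 0 0 0 0;85 0.25 -1 0 0 0 0;85 0.25 -1 0 0 0 0;85 0.25 -1 0 0 0 0"

```text
clock: 3.5
tool_pos: [516.4, 200.8, 292.0]
ee_rot: [0.0, -0.0, 1.0, 0.0]
wrist_force: [0.6, 1.5, -0.1]
grip_width: 85.2
finger_force: 0.0
```

drive_tool:
  steps: "40 0.25 -1 0.3 0 0 0;40 0.25 -1 0.3 0 0 0;40 0.25 -1 0.3 0 0 0;40 0.25 -1 0.3 0 0 0;40 0.25 -1 0.3 0 0 0"

```text
clock: 4.0
tool_pos: [492.7, 103.2, 261.6]
ee_rot: [0.0, -0.002, 1.0, 0.001]
wrist_force: [-0.5, 0.4, 0.0]
grip_width: 39.8
finger_force: 0.0
```

Run:
```python
from h import *
c=snap("wrist","w2"); 
print([(np.round(d["position"]),round(d["p"],2)) for d in spot_in("tray_handle","wrist")][:3])
go([500,-20,130],90)
```

```text
[(array([494., -65.,  72.]), 0.8), (array([ 712., -282.,    6.]), 0.45)]
pos [492.6 103.1 261.6] t 4.1 go [-0.068 -1.232  1.314] [0.001 0.001 0.005] [-1.000e-03  2.000e-03 -3.995e+00] j7 1.28
```

View pics/w2.png

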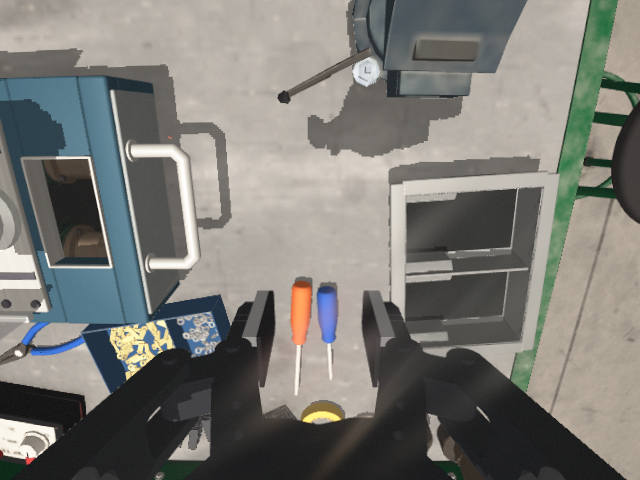

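Run:
```python
from h import *
c=dict(np.load("w2.npz"));P=cloud(c)
for v in(170,185,200,215,230,245):
    r=P[v,170:215]; k=(r[:,2]>65)&(r[:,2]<100); print(v,170+np.where(k)[0][[0,-1]],r[k].mean(0).round(1),r[k][:,2].max().round(1))
[print((u,v),unproj(c,u,v,z=82).round(1)) for u,v in((186,165),(190,205),(193,252),(131,150),(149,265))]
q=P[90:310,10:170].reshape(-1,3); q=q[(q[:,2]>93)&(q[:,2]<103)]; print(cv2.minAreaRect(q[:,:2].astype(np.float32)))
for v in(120,200,300):print([P[v,k].round(0).tolist() for k in range(100,165,6)])
```

```text
170 [178 190] [457.1 -15.6  85.5] 87.3
185 [180 192] [470.8 -15.5  85.2] 88.3
200 [181 194] [484.8 -15.7  85.2] 88.0
215 [183 195] [499.1 -15.7  85.8] 88.0
230 [185 197] [514.  -15.6  85.6] 87.4
245 [187 199] [529.2 -15.4  85.6] 87.4
(186, 165) [453.1 -14.6  82. ]
(190, 205) [490.4 -15.1  82. ]
(193, 252) [538.  -17.6  82. ]
(131, 150) [439.6 -63.1  82. ]
(149, 265) [552.2 -63.7  82. ]
((492.085693359375, -132.7317352294922), (141.80430603027344, 207.84829711914062), 89.7424545288086)
[[413.0, -79.0, 95.0], [413.0, -74.0, 96.0], [413.0, -69.0, 95.0], [413.0, -63.0, 96.0], [414.0, -63.0, 86.0], [414.0, -64.0, 74.0], [414.0, -64.0, 63.0], [414.0, -64.0, 52.0], [415.0, -63.0, 40.0], [415.0, -62.0, 29.0], [416.0, -69.0, -1.0]]
[[482.0, -90.0, 98.0], [482.0, -85.0, 97.0], [482.0, -80.0, 98.0], [482.0, -74.0, 97.0], [482.0, -69.0, 98.0], [482.0, -64.0, 95.0], [484.0, -63.0, 87.0], [487.0, -64.0, 75.0], [490.0, -63.0, 64.0], [493.0, -63.0, 51.0], [496.0, -63.0, 38.0]]
[[584.0, -111.0, 97.0], [584.0, -106.0, 97.0], [584.0, -99.0, 97.0], [584.0, -94.0, 96.0], [584.0, -87.0, 97.0], [584.0, -82.0, 96.0], [584.0, -75.0, 97.0], [583.0, -69.0, 97.0], [585.0, -64.0, 95.0], [590.0, -63.0, 85.0], [597.0, -63.0, 72.0]]
```

drive_tool:
  steps: "40 -0.03 -0.5 0.5 0 0 0;40 -0.03 -1 1 0 0 0;40 -0.03 -1 1 0 0 0;40 -0.03 -1 1 0 0 0;40 -0.03 -1 1 0 0 0"

```text
clock: 4.6
tool_pos: [495.5, 1.4, 160.9]
ee_rot: [-0.0, -0.0, 1.0, 0.0]
wrist_force: [0.8, 0.2, 0.0]
grip_width: 40.2
finger_force: 0.0
```

drive_tool:
  steps: "40 0 -0.19 0.2 0 0 0;40 0 -0.19 0.4 0 0 0;40 0 -0.19 0.6 0 0 0;40 0 -0.19 0.8 0 0 0;40 0 -0.19 0.97 0 0 0;40 0 -0.19 0.97 0 0 0;40 0 -0.19 0.97 0 0 0"

```text
clock: 5.3
tool_pos: [496.1, -16.9, 65.1]
ee_rot: [0.001, -0.001, 1.0, 0.0]
wrist_force: [-0.1, -0.4, 1.1]
grip_width: 39.9
finger_force: 0.0
```

drive_tool:
  steps: "5 0 0 0 0 0 0;5 0 0 0 0 0 0;5 0 0 0 0 0 0;5 0 0 0 0 0 0;5 0 0 0 0 0 0;5 0 0 0 0 0 0"

```text
clock: 5.9
tool_pos: [496.0, -18.2, 65.5]
ee_rot: [0.001, -0.0, 1.0, 0.0]
wrist_force: [-0.6, 0.2, 7.5]
grip_width: 9.7
finger_force: 58.5
```

drive_tool:
  steps: "5 0 0.1 0 0 0 0;5 0 0.25 0 0 0 0;5 0 0.4 0 0 0 0;5 0 0.55 0 0 0 0;5 0 0.7 0 0 0 0;5 0 0.8 0 0 0 0;5 0 0.9 0 0 0 0;5 0 0.9 0 0 0 0"

```text
clock: 6.7
tool_pos: [495.8, 73.4, 65.5]
ee_rot: [0.001, -0.001, 1.0, 0.001]
wrist_force: [-0.9, 1.6, 7.2]
grip_width: 10.0
finger_force: 59.1
```

drive_tool:
  steps: "5 0 0.1 0 0 0 0;5 0 0.2 0 0 0 0;5 0 0.3 0 0 0 0;5 0 0.4 0 0 0 0;5 0 0.46 0 0 0 0;5 0 0.51 0 0 0 0;5 0 0.51 0 0 0 0"

```text
clock: 7.4
tool_pos: [495.7, 121.2, 65.5]
ee_rot: [0.001, 0.0, 1.0, -0.001]
wrist_force: [-0.2, -6.2, 8.7]
grip_width: 10.1
finger_force: 59.7
```

drive_tool:
  steps: "40 0 0 0 0 0 0;40 0 0 0 0 0 0;40 0 0 0 0 0 0;40 0 0 -0.3 0 0 0;40 0 0 -0.7 0 0 0;40 0 0 -1 0 0 0;40 0 0 -1 0 0 0;40 0 0 -1 0 0 0"

```text
clock: 8.2
tool_pos: [495.3, 122.8, 164.8]
ee_rot: [0.001, -0.0, 1.0, 0.0]
wrist_force: [0.0, -0.4, 0.4]
grip_width: 40.1
finger_force: 0.0
```

drive_tool:
  steps: "85 0.3 -0.3 -0.4 0 0 0;85 0.3 -0.8 -0.9 0 0 0;85 0.3 -1 -1 0 0 0;85 0.3 -1 -1 0 0 0;85 0.3 -1 -1 0 0 0"

```text
clock: 8.7
tool_pos: [464.9, 22.1, 263.7]
ee_rot: [-0.0, 0.001, 1.0, 0.0]
wrist_force: [0.3, 1.2, -0.1]
grip_width: 85.3
finger_force: 0.0
```

Run:
```python
from h import *
c=snap("wrist","w3"); 
for l in("grip_a","head_a","tray_floor","tray_handle"): print(l,[(np.round(d["position"]),round(d["p"],2)) for d in spot_in(l,"wrist")][:4])
go([496,10,265],90)
```

```text
grip_a [(array([445.,  -3.,  64.]), 0.75), (array([542.,  -9.,  66.]), 0.7)]
head_a [(array([542., -13.,  60.]), 0.73), (array([447.,  -6.,  64.]), 0.6), (array([ 488., -152.,   97.]), 0.47)]
tray_floor [(array([540.,  -8.,  64.]), 0.7), (array([489.,  18.,  23.]), 0.59), (array([660.,  76.,  21.]), 0.52)]
tray_handle [(array([493.,  22.,  21.]), 0.66)]
pos [464.7  23.6 263.1] t 8.95 go [-0.313 -0.137 -0.02 ] [-0.    -0.003  0.003] [ 0.005 -0.    -3.997] j7 1.47
```

View pics/w3.png

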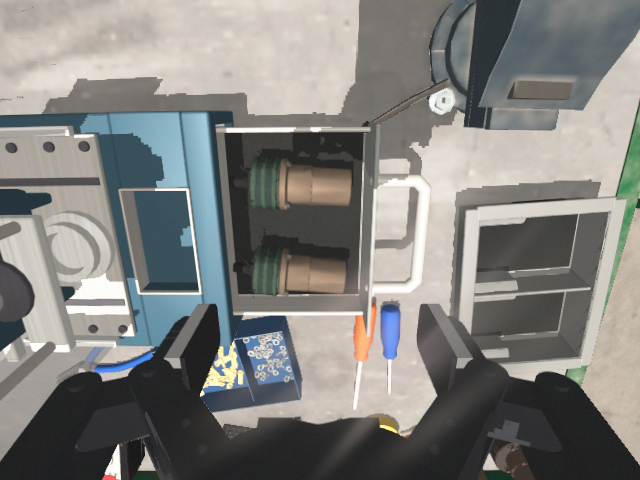

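```bash
cat > bodies.py <<'E'
from h import *
import sys
c=dict(np.load(sys.argv[1]));P=cloud(c); im=c["image"].astype(int)
x0,x1,y0,y1=map(float,sys.argv[2:6])
z=P[...,2]; x,y=P[...,0],P[...,1]
m=(x>x0)&(x<x1)&(y>y0)&(y<y1)&(z>float(sys.argv[6]))&(z<95)
m=cv2.morphologyEx(m.astype(np.uint8),cv2.MORPH_OPEN,np.ones((3,3)))
n,l,st,_=cv2.connectedComponentsWithStats(m)
for i in range(1,n):
    if st[i,4]<300: continue
    k=l==i; q=P[k]; g=im[k]
    t=q[(g[:,0]>g[:,1]+12)]; 
    if len(t)<100: continue
    # axis: ridge (top points) per slice
    r=cv2.minAreaRect(t[:,:2].astype(np.float32))
    # circle-ish fit: residual of distance to axis, least squares over (x0, slope, z0) radius 19
    from scipy.optimize import least_squares
    ym=t[:,1].mean()
    f=lambda p:(np.hypot((t[:,0]-p[0]-p[1]*(t[:,1]-ym))/np.sqrt(1+p[1]**2),t[:,2]-p[2]-p[3]*(t[:,1]-ym))-19)
    s=least_squares(f,[t[:,0].mean(),0,t[:,2].max()-19,0],loss="soft_l1")
    a=s.x; d=np.array([-a[1],-1])/np.hypot(a[1],1)   # head towards -y
    ys=np.percentile(t[:,1],[1,99])
    gr=np.array([a[0]+a[1]*(ys[1]-ym),ys[1]])+46*d
    print(len(q),len(t),"tube y",ys.round(1),"axis z",a[2].round(1),"slope z",a[3].round(3),"ang(deg) of tool y",np.degrees(np.arctan2(-a[1],1)).round(1),"grip",gr.round(1),"rms",np.sqrt(np.mean(s.fun**2)).round(2),"all y",np.percentile(q[:,1],[1,99]).round(1),"zmax",np.percentile(q[:,2],99).round(1))
E
python3 bodies.py w3.npz 405 590 -70 72 30
```

```text
4560 2550 tube y [-13.6  54.9] axis z 47.2 slope z -0.063 ang(deg) of tool y -3.8 grip [450.3   9. ] rms 1.79 all y [-63.1  54.5] zmax 74.4
3891 1997 tube y [-16.8  51.6] axis z 47.1 slope z -0.06 ang(deg) of tool y -6.6 grip [548.9   5.9] rms 1.82 all y [-65.4  51.5] zmax 74.1
```

drive_tool:
  steps: "50 0.15 -0.1 0.1 0 0 -0.18;50 0.15 -0.1 0.2 0 0 -0.36;50 0.15 -0.1 0.3 0 0 -0.54;50 0.15 -0.1 0.3 0 0 -0.72;50 0.15 -0.1 0.3 0 0 -0.9;50 0.15 -0.1 0.3 0 0 -0.96;50 0.15 -0.1 0.3 0 0 -0.96"

```text
clock: 9.65
tool_pos: [449.9, 13.1, 233.6]
ee_rot: [-0.001, -0.369, 0.929, 0.0]
wrist_force: [-0.4, -0.2, 1.3]
grip_width: 50.0
finger_force: 0.0
```

drive_tool:
  steps: "50 0 0 0 0 0 -0.18;50 0 0 0 0 0 -0.36;50 0 0 0 0 0 -0.54;50 0 0 0 0 0 -0.72;50 0 0 0 0 0 -0.9;50 0 0 0 0 0 -0.96;50 0 0 0 0 0 -0.96"

```text
clock: 10.35
tool_pos: [450.0, 12.7, 233.9]
ee_rot: [-0.0, -0.685, 0.729, 0.001]
wrist_force: [-0.1, -0.6, 0.4]
grip_width: 49.9
finger_force: 0.0
```

```bash
python3 - <<'E'
from h import *
c=snap("wrist","w4"); 
for l in("grip_a","head_a"): print(l,[(np.round(d["position"]),round(d["p"],2)) for d in spot_in(l,"wrist")][:4])
go([450,8,130],-3.8)
E
python3 bodies.py w4.npz 405 590 -70 72 30
```

```text
grip_a [(array([448., -12.,  66.]), 0.91), (array([544., -15.,  67.]), 0.7)]
head_a [(array([453., -10.,  64.]), 0.93), (array([547., -17.,  66.]), 0.72)]
pos [450.1  12.3 234. ] t 10.5 go [ 0.043 -0.003  1.04 ] [0.001 0.    0.002] [-0.000e+00  1.000e-03 -3.998e+00] j7 2.82
5523 2262 tube y [-14.5  52.6] axis z 47.6 slope z -0.082 ang(deg) of tool y -4.1 grip [450.    6.8] rms 1.92 all y [-63.5  53.4] zmax 74.7
5572 2521 tube y [-17.7  50.9] axis z 47.5 slope z -0.074 ang(deg) of tool y -6.1 grip [549.4   5.1] rms 1.86 all y [-63.8  50.3] zmax 74.5
```

View pics/w4.png

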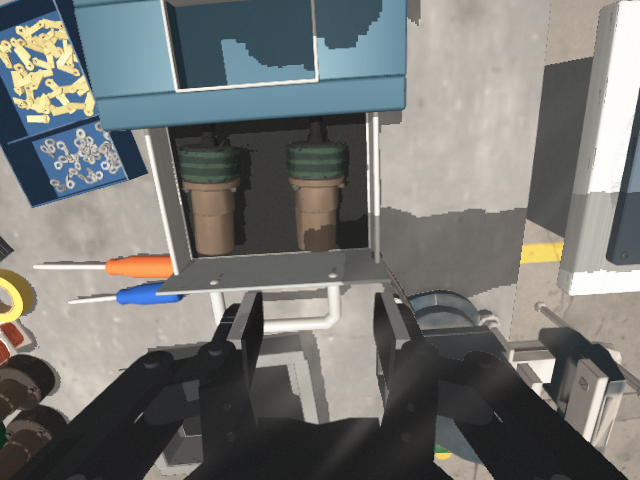

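drive_tool:
  steps: "50 0 0 0 0 0 1;50 0 0 0 0 0 1;50 0 0 0 0 0 1;50 0 0 0 0 0 1;50 0 0 0 0 0 1;50 0 0 0 0 0 1"

```text
clock: 11.1
tool_pos: [450.1, 13.0, 234.3]
ee_rot: [-0.0, -0.351, 0.936, -0.0]
wrist_force: [-1.1, 0.7, -0.4]
grip_width: 49.8
finger_force: 0.0
```

drive_tool:
  steps: "50 0 0 0 0 0 1;50 0 0 0 0 0 1;50 0 0 0 0 0 1;50 0 0 0 0 0 1;50 0 0 0 0 0 1;50 0 0 0 0 0 1"

```text
clock: 11.7
tool_pos: [450.1, 13.0, 234.3]
ee_rot: [0.0, 0.034, 0.999, -0.0]
wrist_force: [0.5, 0.4, -0.4]
grip_width: 50.4
finger_force: 0.0
```

drive_tool:
  steps: "50 0 0 0 0 0 1;50 0 0 0 0 0 1;50 0 0 0 0 0 1;50 0 0 0 0 0 1;50 0 0 0 0 0 1;50 0 0 0 0 0 1"

```text
clock: 12.3
tool_pos: [450.1, 13.0, 234.4]
ee_rot: [0.0, 0.414, 0.91, -0.0]
wrist_force: [0.5, -0.2, -0.3]
grip_width: 49.8
finger_force: 0.0
```

drive_tool:
  steps: "50 0 0 0.2 0 0 1;50 0 0 0.4 0 0 1;50 0 0 0.6 0 0 1;50 0 0 0.8 0 0 1;50 0 0 0.8 0 0 1;50 0 0 0.8 0 0 1"

```text
clock: 12.9
tool_pos: [449.9, 12.9, 154.0]
ee_rot: [0.0, 0.73, 0.683, -0.001]
wrist_force: [-1.2, -0.1, 0.8]
grip_width: 50.1
finger_force: 0.0
```

```bash
python3 - <<'E'
from h import *
c=snap("wrist","w5"); 
go([450,7,26],-4)
E
python3 bodies.py w5.npz 405 590 -70 72 30
```

```text
pos [450.3  12.9 154.3] t 12.95 go [-5.800e-02  1.000e-03  1.283e+00] [0.    0.001 0.007] [-2.000e-03  1.000e-03 -3.993e+00] j7 -0.02
8801 4711 tube y [-17.   51.3] axis z 47.2 slope z -0.054 ang(deg) of tool y -6.4 grip [549.5   5.6] rms 1.76 all y [-63.7  51.6] zmax 74.1
8414 3945 tube y [-14.2  54.5] axis z 47.5 slope z -0.06 ang(deg) of tool y -3.7 grip [450.9   8.6] rms 1.95 all y [-61.2  55.2] zmax 74.1
```

drive_tool:
  steps: "52 -0.04 0 0.3 0 0 0;52 -0.04 0 0.6 0 0 0;52 -0.04 0 0.8 0 0 0;52 -0.04 0 0.95 0 0 0;52 -0.04 0 1 0 0 0"

```text
clock: 13.45
tool_pos: [449.8, 8.6, 53.6]
ee_rot: [-0.0, 0.728, 0.686, -0.0]
wrist_force: [-1.1, 0.3, -0.4]
grip_width: 51.8
finger_force: 0.0
```

drive_tool:
  steps: "52 0 0 0.15 0 0 0;52 0 0 0.28 0 0 0;52 0 0 0.28 0 0 0;20 0 0 0.28 0 0 0;20 0 0 0.28 0 0 0;20 0 0 0.28 0 0 0;20 0 0 0.28 0 0 0;20 0 0 0.28 0 0 0;20 0 0 0.28 0 0 0"

```text
clock: 14.35
tool_pos: [450.6, 8.6, 27.3]
ee_rot: [0.001, 0.729, 0.685, 0.001]
wrist_force: [0.5, -0.2, 8.2]
grip_width: 36.3
finger_force: 60.6
```

drive_tool:
  steps: "20 0 0 -0.1 0 0 0;20 0 0 -0.3 0 0 0;20 0 0 -0.5 0 0 0;20 0 0 -0.75 0 0 0;20 0 0 -1 0 0 0"

```text
clock: 14.85
tool_pos: [449.4, 8.5, 127.9]
ee_rot: [-0.0, 0.729, 0.685, -0.0]
wrist_force: [1.3, 0.3, -3.0]
grip_width: 36.3
finger_force: 60.5
```

drive_tool:
  steps: "20 0 0 -0.3 0 0 0;20 0.1 0.05 -0.5 0 0 0;20 0.3 0.15 -0.6 0 0 0;20 0.55 0.25 -0.6 0 0 0;20 0.8 0.35 -0.6 0 0 0;20 1 0.4 -0.6 0 0 0"

```text
clock: 15.45
tool_pos: [496.4, 107.3, 187.2]
ee_rot: [0.0, 0.729, 0.685, 0.0]
wrist_force: [-0.8, 0.4, -2.6]
grip_width: 36.5
finger_force: 60.5
```

drive_tool:
  steps: "20 0.25 0.1 0 0 0 -0.06;20 0.5 0.2 0 0 0 -0.12;20 0.75 0.3 0 0 0 -0.18;20 0.95 0.3 0 0 0 -0.18;20 1 0.3 0 0 0 -0.18;20 1 0.3 0 0 0 -0.18"

```text
clock: 16.05
tool_pos: [531.6, 204.1, 186.5]
ee_rot: [-0.0, 0.678, 0.735, -0.0]
wrist_force: [0.7, -1.6, -1.9]
grip_width: 36.5
finger_force: 60.5
```

Run:
```python
from h import *
go([529,283,100],4.2); s=observe(); print(s["grip_width"],s["finger_force"],s["wrist_force"])
c=snap("wrist","w6"); c=snap("top","t6")
```

```text
pos [531.6 204.1 186.5] t 16.05 go [0.789 0.038 0.865] [-0.001  0.     0.009] [-1.000e-03 -1.000e-03 -3.991e+00] j7 -0.23
36.4767892692914 60.51794221624732 [ 0.74776943 -1.61701387 -1.85684047]
```

View pics/w6.png

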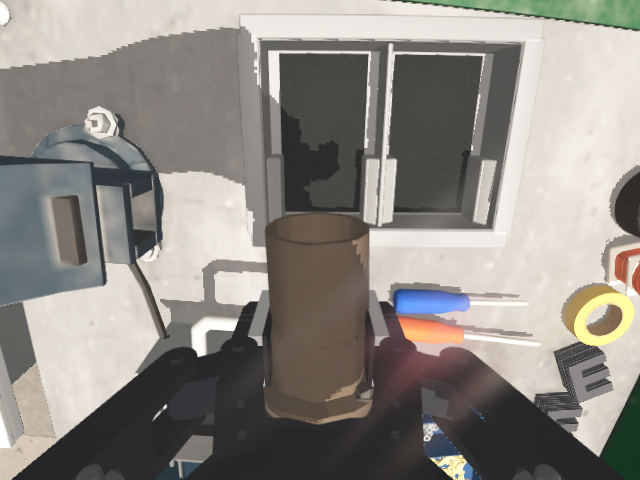

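Run:
```python
from h import *
c=dict(np.load("w6.npz"));P=cloud(c)
for nm,z,pts in (("outer",51,((240,15),(543,17),(504,246),(251,246))),("inner rim",51,((258,40),(524,42),(495,233),(263,233))),("divider",46,((390,43),(379,226))),("shoulder tops",40,((282,156),(366,158),(396,158),(482,159)))):
    print(nm,[unproj(c,u,v,z=z)[:2].round(1).tolist() for u,v in pts])
z=P[...,2]
for u0,u1,v in((250,540,100),(250,540,190)):
    r=P[v,u0:u1]; k=r[:,2]<15; i=np.where(np.diff(k.astype(int))!=0)[0]; print(v,[(u0+j,r[j].round(0).tolist(),r[j+1].round(0).tolist()) for j in i][:12])
```

```text
outer [[464.8, 349.7], [676.0, 367.6], [689.7, 196.1], [476.4, 178.8]]
inner rim [[477.8, 334.8], [666.3, 350.4], [679.1, 207.0], [486.1, 191.2]]
divider [[571.6, 341.4], [582.2, 203.6]]
shoulder tops [[497.7, 253.9], [565.2, 257.9], [589.3, 259.9], [659.2, 265.2]]
100 [(np.int64(267), [481.0, 296.0, 20.0], [481.0, 296.0, 14.0]), (np.int64(334), [537.0, 301.0, 6.0], [nan, nan, nan]), (np.int64(335), [nan, nan, nan], [538.0, 301.0, 6.0]), (np.int64(361), [560.0, 303.0, 6.0], [nan, nan, nan]), (np.int64(362), [nan, nan, nan], [562.0, 303.0, 5.0]), (np.int64(378), [573.0, 303.0, 15.0], [573.0, 303.0, 19.0]), (np.int64(389), [577.0, 303.0, 44.0], [585.0, 305.0, 5.0]), (np.int64(491), [669.0, 312.0, 12.0], [668.0, 312.0, 16.0]), (np.int64(534), [684.0, 313.0, 50.0], [714.0, 317.0, -1.0])]
190 [(np.int64(283), [498.0, 222.0, 20.0], [499.0, 220.0, 13.0]), (np.int64(361), [568.0, 226.0, 12.0], [568.0, 227.0, 17.0]), (np.int64(393), [592.0, 233.0, 35.0], [600.0, 227.0, 6.0]), (np.int64(438), [640.0, 231.0, 8.0], [nan, nan, nan]), (np.int64(439), [nan, nan, nan], [642.0, 231.0, 7.0]), (np.int64(466), [663.0, 234.0, 14.0], [663.0, 235.0, 16.0]), (np.int64(518), [690.0, 244.0, 50.0], [721.0, 236.0, -1.0])]
```

drive_tool:
  steps: "20 0.2 0.03 0 0 0 0.01;20 0.45 0.03 0 0 0 0;20 0.65 0.03 0.1 0 0 0;20 0.784 0.03 0.3 0 0 0;20 0.784 0.03 0.5 0 0 0;20 0.784 0.03 0.7 0 0 0;20 0.784 0.03 0.75 0 0 0;20 0.784 0.03 0.75 0 0 0"

```text
clock: 16.95
tool_pos: [528.5, 281.4, 110.4]
ee_rot: [-0.0, 0.679, 0.734, -0.001]
wrist_force: [0.3, 0.2, -2.3]
grip_width: 36.0
finger_force: 60.5
```

Run:
```python
from h import *
go([528.5,282.3,13],4.4); s=observe(); print(s["wrist_force"])
```

```text
pos [528.5 281.4 110.4] t 16.95 go [0.011 0.002 0.974] [-0.002  0.002  0.002] [-3.000e-03 -4.000e-03 -3.998e+00] j7 -0.33
[ 0.28938889  0.19569568 -2.32934551]
```

drive_tool:
  steps: "20 0 0 0.2 0 0 0;20 0 0 0.4 0 0 0;20 0 0 0.6 0 0 0;20 0 0 0.75 0 0 0;20 0 0 0.85 0 0 0;20 0 0 0.91 0 0 0;20 0 0 0.95 0 0 0;20 0 0 0.96 0 0 0;20 0 0 0.96 0 0 0"

```text
clock: 17.85
tool_pos: [529.3, 282.3, 15.7]
ee_rot: [0.0, 0.679, 0.734, 0.0]
wrist_force: [-0.2, 0.3, -1.6]
grip_width: 36.4
finger_force: 60.5
```

Lower in small steps until contact, then release.

drive_tool:
  steps: "20 0 0 0.01 0 0 0;20 0 0 0.02 0 0 0;20 0 0 0.025 0 0 0;20 0 0 0.025 0 0 0"

```text
clock: 18.25
tool_pos: [529.0, 282.2, 12.8]
ee_rot: [0.0, 0.679, 0.735, -0.0]
wrist_force: [0.4, -0.2, -2.0]
grip_width: 36.6
finger_force: 60.5
```

drive_tool:
  steps: "20 0 0 0.01 0 0 0;20 0 0 0.02 0 0 0;20 0 0 0.02 0 0 0"

```text
clock: 18.55
tool_pos: [529.1, 282.3, 12.3]
ee_rot: [-0.0, 0.679, 0.734, 0.0]
wrist_force: [-5.0, -2.1, 15.5]
grip_width: 36.1
finger_force: 62.3
```

drive_tool:
  steps: "52 0 0 0 0 0 0;52 0 0 0 0 0 0;52 0 0 0 0 0 0;52 0 0 -0.1 0 0 0;52 0 0 -0.3 0 0 0;52 0 0 -0.6 0 0 0;52 0 0 -1 0 0 0;52 0 0 -1 0 0 0"

```text
clock: 19.35
tool_pos: [531.8, 283.2, 116.3]
ee_rot: [0.001, 0.679, 0.734, 0.004]
wrist_force: [0.2, 0.3, -0.6]
grip_width: 51.8
finger_force: 0.0
```

drive_tool:
  steps: "50 -0.1 0 -0.4 0 0 0;50 -0.5 0 -0.6 0 0 0;50 -1 0 -0.6 0 0 0;50 -1 0 -0.6 0 0 0;50 -1 0 -0.6 0 0 0"

```text
clock: 19.85
tool_pos: [537.1, 181.0, 171.2]
ee_rot: [0.0, 0.68, 0.733, 0.0]
wrist_force: [-0.3, 1.3, -0.4]
grip_width: 50.0
finger_force: 0.0
```

Run:
```python
from h import *
c=snap("wrist","w7"); go([549.4,6,130],-6.2)
```

```text
pos [536.8 182.7 170.9] t 19.9 go [-1.772 -0.013  0.408] [-0.    -0.001  0.238] [ 1.000e-03 -0.000e+00 -3.762e+00] j7 -0.19
```

View pics/w7.png

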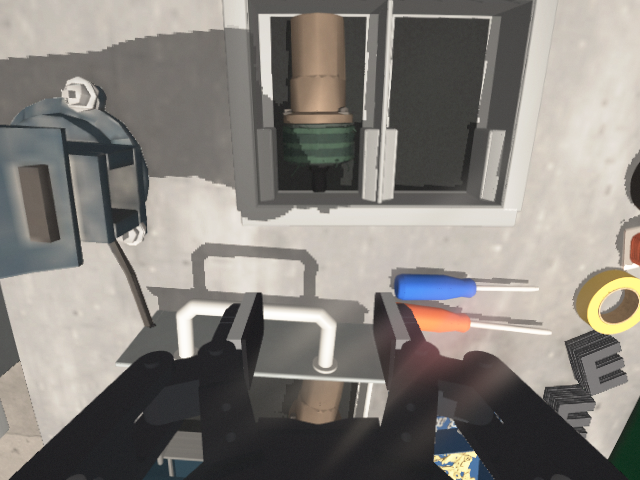

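drive_tool:
  steps: "50 -0.45 0 0 0 0 0;50 -0.89 0 0 0 0 0;50 -0.89 0 0 0 0 0;50 -0.89 0 0 0 0 0"

```text
clock: 20.3
tool_pos: [543.9, 94.2, 170.5]
ee_rot: [-0.0, 0.679, 0.734, -0.0]
wrist_force: [-0.3, 0.8, 0.2]
grip_width: 49.6
finger_force: 0.0
```

drive_tool:
  steps: "50 -0.45 0 0 0 0 0.1;50 -0.88 -0.01 0 0 0 0.238;50 -0.88 -0.01 0.1 0 0 0.238;50 -0.88 -0.01 0.2 0 0 0.238;50 -0.88 -0.01 0.2 0 0 0.238"

```text
clock: 20.8
tool_pos: [549.0, 8.8, 149.0]
ee_rot: [-0.001, 0.743, 0.669, -0.001]
wrist_force: [0.3, 0.8, 0.6]
grip_width: 49.7
finger_force: 0.0
```

```bash
python3 - <<'E'
from h import *
c=snap("wrist","w8"); go([549,5.5,26],-6.2)
E
python3 bodies.py w8.npz 405 590 -70 72 30
```

```text
pos [549.4   8.7 149.8] t 20.85 go [-0.033  0.002  1.238] [-0.003 -0.001  0.006] [ 1.000e-03 -4.000e-03 -3.994e+00] j7 -0.02
8689 4952 tube y [-17.8  51.4] axis z 47.4 slope z -0.062 ang(deg) of tool y -6.0 grip [550.    5.6] rms 1.83 all y [-63.6  51.9] zmax 74.1
```

drive_tool:
  steps: "50 -0.03 0.01 0.3 0 0 0;50 -0.03 0.01 0.6 0 0 0;50 -0.03 0.01 0.8 0 0 0;50 -0.03 0.01 0.95 0 0 0;50 -0.03 0.01 0.96 0 0 0"

```text
clock: 21.35
tool_pos: [549.6, 4.7, 53.2]
ee_rot: [-0.001, 0.743, 0.669, -0.001]
wrist_force: [-0.5, 0.3, 0.3]
grip_width: 50.2
finger_force: 0.0
```

drive_tool:
  steps: "50 0 0 0.15 0 0 0;50 0 0 0.27 0 0 0;50 0 0 0.27 0 0 0;20 0 0 0.27 0 0 0;20 0 0 0.27 0 0 0;20 0 0 0.27 0 0 0;20 0 0 0.27 0 0 0;20 0 0 0.27 0 0 0;20 0 0 0.27 0 0 0"

```text
clock: 22.25
tool_pos: [550.8, 3.1, 28.4]
ee_rot: [0.0, 0.744, 0.668, 0.0]
wrist_force: [-1.5, 1.2, 5.7]
grip_width: 36.0
finger_force: 61.1
```

drive_tool:
  steps: "20 0 0 -0.1 0 0 0;20 0 0 -0.3 0 0 0;20 0 0 -0.5 0 0 0;20 0 0 -0.75 0 0 0;20 0 0 -1 0 0 0"

```text
clock: 22.75
tool_pos: [549.9, 2.7, 128.8]
ee_rot: [-0.0, 0.744, 0.668, -0.001]
wrist_force: [0.8, 0.0, -3.6]
grip_width: 35.6
finger_force: 61.7
```

drive_tool:
  steps: "20 0 0 -0.3 0 0 0;20 0.1 0.05 -0.5 0 0 0;20 0.3 0.1 -0.6 0 0 0;20 0.55 0.2 -0.6 0 0 0;20 0.8 0.3 -0.6 0 0 0;20 1 0.35 -0.6 0 0 0"

```text
clock: 23.35
tool_pos: [596.5, 100.0, 188.1]
ee_rot: [-0.0, 0.744, 0.668, 0.0]
wrist_force: [0.5, -0.4, -3.6]
grip_width: 35.9
finger_force: 61.7
```

drive_tool:
  steps: "20 0.25 0.1 0 0 0 -0.08;20 0.5 0.2 0 0 0 -0.16;20 0.75 0.3 0 0 0 -0.235;20 0.95 0.35 0 0 0 -0.235;20 1 0.35 0 0 0 -0.235;20 1 0.35 0 0 0 -0.235"

```text
clock: 23.95
tool_pos: [641.0, 194.8, 187.3]
ee_rot: [-0.0, 0.679, 0.734, -0.001]
wrist_force: [0.0, -0.6, -4.3]
grip_width: 35.8
finger_force: 61.7
```

Run:
```python
from h import *
go([624,288,13],4.4); print(observe()["wrist_force"])
```

```text
pos [641.  194.8 187.3] t 23.95 go [ 0.943 -0.095  1.743] [-0.002  0.001  0.001] [-1.000e-03 -3.000e-03 -3.999e+00] j7 -0.15
[ 0.02312235 -0.60636735 -4.33740002]
```

drive_tool:
  steps: "20 0.2 -0.05 0 0 0 0;20 0.45 -0.095 0 0 0 0;20 0.7 -0.095 0.1 0 0 0;20 0.943 -0.095 0.3 0 0 0;20 0.943 -0.095 0.5 0 0 0;20 0.943 -0.095 0.7 0 0 0;20 0.943 -0.095 0.75 0 0 0;20 0.943 -0.095 0.75 0 0 0"

```text
clock: 24.75
tool_pos: [624.3, 286.5, 111.4]
ee_rot: [-0.0, 0.68, 0.733, -0.001]
wrist_force: [0.2, -0.0, -3.6]
grip_width: 36.0
finger_force: 61.7
```

Run:
```python
from h import *
go([624,288,13],4.4); c=snap("wrist","w9")
```

```text
pos [624.3 286.5 111.4] t 24.75 go [0.017 0.    0.984] [-0.003  0.002 -0.001] [3.000e-03 5.000e-03 3.999e+00] j7 -0.27
```

View pics/w9.png

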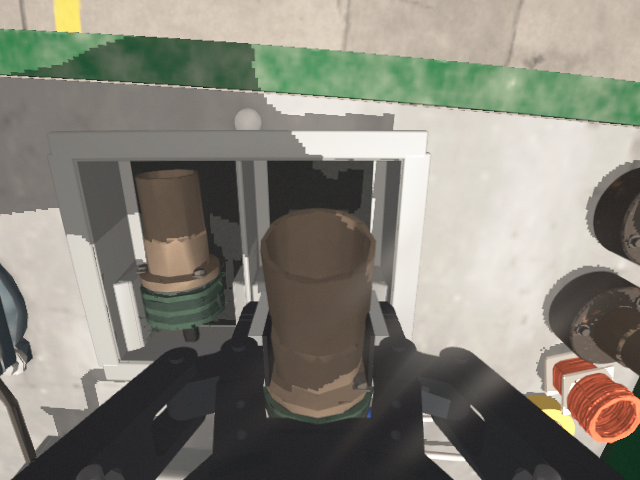

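drive_tool:
  steps: "20 0.01 0 0.2 0 0 0;20 0.01 0 0.4 0 0 0;20 0.01 0 0.6 0 0 0;20 0.01 0 0.75 0 0 0;20 0.01 0 0.85 0 0 0;20 0.01 0 0.91 0 0 0;20 0.01 0 0.94 0 0 0;20 0.01 0 0.96 0 0 0;20 0.01 0 0.97 0 0 0;20 0.01 0 0.975 0 0 0;20 0.01 0 0.975 0 0 0"

```text
clock: 25.9
tool_pos: [626.7, 292.4, 18.6]
ee_rot: [-0.0, 0.679, 0.734, 0.004]
wrist_force: [-3.5, 5.3, 12.6]
grip_width: 36.2
finger_force: 63.3
```

```bash
python3 - <<'E'
from h import *
c=snap("wrist","w10"); s=observe(); print(s["tool_pos"],s["wrist_force"],s["ft_torque"])
for f in("w6","w9","w10"):
    c=dict(np.load(f+".npz"));P=cloud(c);im=c["image"].astype(int)
    m=np.zeros(P.shape[:2],bool); m[205:420,262:378]=1
    t=P[m]; t=t[t[:,2]>0]; y=t[:,1]
    o=[]
    for a in np.arange(np.percentile(y,2),np.percentile(y,98),10):
        k=(y>=a)&(y<a+10)
        if k.sum()>30:o.append((round(a+5),round(float(np.percentile(t[k,2],97)),1)))
    print(f,o)
E
cp pics/w10.png /dev/null
```

```text
[626.68365434 292.37308426  18.60369163] [-2.53437552  7.20103566 11.99397977] [ 1.04266701  0.58990096 -0.08989419]
w6 [(191, 230.6), (201, 226.5), (211, 227.8), (221, 262.8), (231, 225.0), (241, 224.9), (251, 224.8)]
w9 [(260, 146.7), (270, 145.0), (280, 149.7), (290, 151.1), (300, 184.1), (310, 185.0), (320, 160.9), (330, 161.0), (340, 137.2)]
w10 [(275, 60.2), (285, 56.7), (295, 58.0), (305, 90.9), (315, 94.2), (325, 59.1), (335, 60.0), (345, 54.7)]
```

View pics/w10.png

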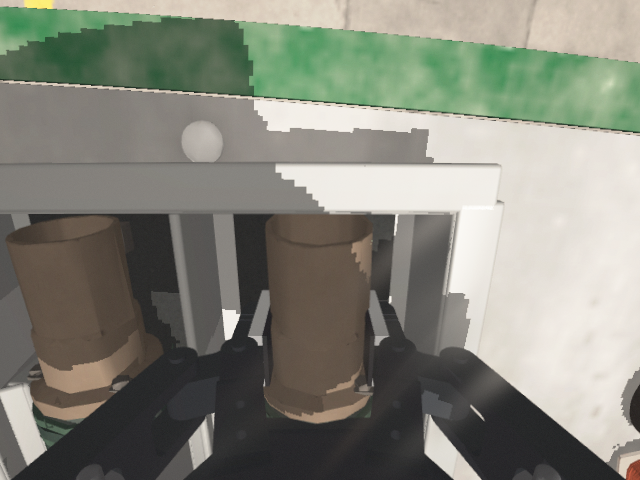

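drive_tool:
  steps: "20 0 0 -0.05 0 0 0;20 -0.03 0 -0.1 0 0 0;20 -0.03 0 -0.1 0 0 0;20 -0.03 0 -0.06 0 0 0;20 -0.02 0 -0.03 0 0 0;20 -0.01 0 0 0 0 0;20 0 0 0.02 0 0 0;20 0 0 0.04 0 0 0;20 0 0 0.05 0 0 0;20 0 0 0.05 0 0 0"

```text
clock: 26.95
tool_pos: [625.1, 289.1, 13.5]
ee_rot: [-0.0, 0.679, 0.734, 0.001]
wrist_force: [-10.8, -1.8, 32.1]
grip_width: 35.8
finger_force: 65.3
```

drive_tool:
  steps: "20 0 0 -0.035 0 0 0;20 0 0 -0.035 0 0 0;50 0 0 -0.035 0 0 0;50 0 0 -0.035 0 0 0;50 0 0 -0.035 0 0 0;50 0 0 -0.1 0 0 0;50 0 0 -0.3 0 0 0;50 0 0 -0.6 0 0 0;50 0 0 -1 0 0 0;50 0 0 -1 0 0 0"

```text
clock: 27.95
tool_pos: [628.1, 289.4, 116.5]
ee_rot: [0.002, 0.68, 0.733, 0.004]
wrist_force: [0.2, 1.2, -0.1]
grip_width: 49.9
finger_force: 0.0
```

drive_tool:
  steps: "40 0 0 -0.4 0 0 0;40 -0.5 -0.3 -0.9 0 0 0;40 -1 -0.6 -1 0 0 0;40 -1 -0.6 -1 0 0 0;40 -1 -0.6 -1 0 0 0"

```text
clock: 28.45
tool_pos: [572.5, 178.9, 213.0]
ee_rot: [0.001, 0.682, 0.732, 0.001]
wrist_force: [0.8, -0.3, -0.2]
grip_width: 39.8
finger_force: 0.0
```

```bash
python3 - <<'E'
from h import *
c=snap("wrist","w11"); go([496,123.5,180],90)
E
for a in "w11.npz 490 560 205 340 20" "w11.npz 590 655 210 345 20"; do python3 bodies.py $a; done
```

```text
pos [572.8 181.9 212. ] t 28.5 go [-0.526 -0.81   0.318] [ 0.002  0.002 -1.907] [ 2.000e-03 -2.000e-03  2.093e+00] j7 -0.18
7157 3768 tube y [261.4 328.1] axis z 32.2 slope z -0.049 ang(deg) of tool y 6.4 grip [529.1 282.4] rms 1.63 all y [211.1 327.5] zmax 59.5
7156 3968 tube y [269.2 337.5] axis z 32.4 slope z -0.065 ang(deg) of tool y 3.7 grip [624.1 291.6] rms 1.78 all y [220.5 336.8] zmax 59.4
```

View pics/w11.png

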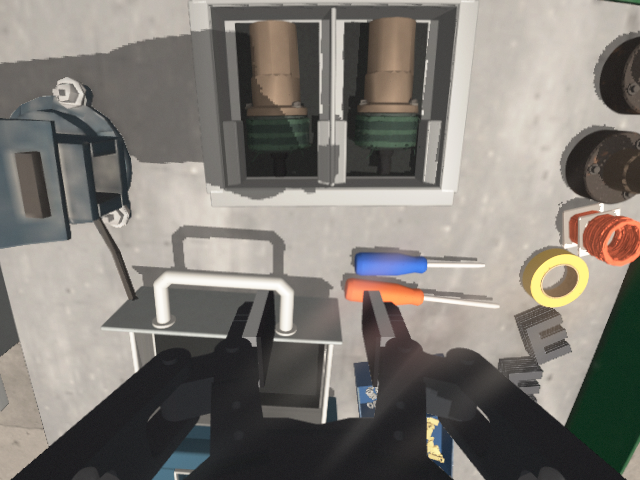

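drive_tool:
  steps: "40 -0.2 -0.3 0 0 0 -0.19;40 -0.4 -0.6 0 0 0 -0.38;40 -0.526 -0.81 0 0 0 -0.57;40 -0.526 -0.81 0.1 0 0 -0.76;40 -0.526 -0.81 0.2 0 0 -0.95;40 -0.526 -0.81 0.3 0 0 -0.95;40 -0.526 -0.81 0.3 0 0 -0.95"

```text
clock: 29.2
tool_pos: [495.5, 125.9, 178.8]
ee_rot: [-0.001, 0.367, 0.93, -0.001]
wrist_force: [-0.4, -0.0, 0.3]
grip_width: 39.8
finger_force: 0.0
```

drive_tool:
  steps: "40 0 0 0 0 0 -0.19;40 0 0 0 0 0 -0.38;40 0 0 0 0 0 -0.57;40 0 0 0 0 0 -0.76;40 0 0 0 0 0 -0.957;40 0 0 0 0 0 -0.957;40 0 0 0 0 0 -0.957"

```text
clock: 29.9
tool_pos: [496.2, 125.7, 180.3]
ee_rot: [-0.0, 0.001, 1.0, 0.0]
wrist_force: [0.1, 0.6, -0.7]
grip_width: 39.8
finger_force: 0.0
```

Run:
```python
from h import *
c=snap("wrist","w12"); P=cloud(c); q=P.reshape(-1,3); k=(q[:,2]>78)&(q[:,2]<92)&(abs(q[:,0]-496)<40)&(q[:,1]>90)&(q[:,1]<150); print(k.sum(),np.median(q[k],0).round(1))
go([496,123.5,65],90)
```

```text
1778 [492.8 123.2  86. ]
pos [496.2 125.7 180.3] t 29.95 go [ 1.000e-03 -2.200e-02  1.153e+00] [ 0.    -0.    -0.003] [-0.    -0.     3.997] j7 1.15
```

drive_tool:
  steps: "40 0 -0.025 0.3 0 0 0;40 0 -0.025 0.6 0 0 0;40 0 -0.025 0.85 0 0 0;40 0 -0.025 0.98 0 0 0;40 0 -0.025 0.98 0 0 0"

```text
clock: 30.45
tool_pos: [495.0, 122.9, 80.6]
ee_rot: [-0.002, -0.0, 1.0, -0.001]
wrist_force: [-0.1, 0.2, -0.1]
grip_width: 39.8
finger_force: 0.0
```

drive_tool:
  steps: "40 0 0 0.1 0 0 0;40 0 0 0.17 0 0 0;40 0 0 0.17 0 0 0;5 0 0 0.17 0 0 0;5 0 0 0.17 0 0 0;5 0 0 0.17 0 0 0;5 0 0 0.17 0 0 0;5 0 0 0.17 0 0 0"

```text
clock: 31.25
tool_pos: [496.2, 121.2, 65.9]
ee_rot: [0.0, -0.001, 1.0, -0.001]
wrist_force: [-0.5, -5.7, 4.3]
grip_width: 9.7
finger_force: 58.6
```

drive_tool:
  steps: "5 0 -0.1 0 0 0 0;5 0 -0.25 0 0 0 0;5 0 -0.4 0 0 0 0;5 0 -0.55 0 0 0 0;5 0 -0.7 0 0 0 0;5 0 -0.85 0 0 0 0;5 0 -0.95 0 0 0 0;5 0 -1 0 0 0 0;5 0 -1 0 0 0 0"

```text
clock: 32.15
tool_pos: [496.5, 21.5, 65.8]
ee_rot: [0.0, -0.001, 1.0, -0.0]
wrist_force: [-1.7, -2.7, 6.5]
grip_width: 10.0
finger_force: 59.4
```

drive_tool:
  steps: "5 0 -0.1 0 0 0 0;5 0 -0.2 0 0 0 0;5 0 -0.28 0 0 0 0;5 0 -0.34 0 0 0 0;5 0 -0.38 0 0 0 0;5 0 -0.4 0 0 0 0;5 0 -0.42 0 0 0 0;5 0 -0.42 0 0 0 0"

```text
clock: 32.95
tool_pos: [496.6, -18.9, 65.8]
ee_rot: [0.0, -0.002, 1.0, 0.0]
wrist_force: [-1.9, 2.4, 6.1]
grip_width: 9.7
finger_force: 59.5
```

drive_tool:
  steps: "5 0 -0.02 0 0 0 0;5 0 -0.04 0 0 0 0;5 0 -0.06 0 0 0 0;5 0 -0.06 0 0 0 0"

```text
clock: 33.35
tool_pos: [496.6, -19.1, 65.8]
ee_rot: [0.0, -0.004, 1.0, 0.003]
wrist_force: [-3.8, 23.4, 8.4]
grip_width: 10.2
finger_force: 60.0
```

drive_tool:
  steps: "5 0 0.04 0 0 0 0;40 0 0.04 0 0 0 0;40 0 0.04 0 0 0 0;40 0 0.04 0 0 0 0;40 0 0.06 0 0 0 0;40 0 0.06 -0.3 0 0 0;40 0 0.06 -0.6 0 0 0;40 0 0.06 -1 0 0 0;40 0 0.06 -1 0 0 0"

```text
clock: 34.25
tool_pos: [499.0, -19.0, 169.6]
ee_rot: [0.004, -0.001, 1.0, 0.0]
wrist_force: [1.2, 0.2, -0.1]
grip_width: 40.0
finger_force: 0.0
```

drive_tool:
  steps: "40 0 0.3 -0.5 0 0 0;40 0 0.9 -0.9 0 0 0;40 0 0.9 -0.9 0 0 0;40 0 0.9 -0.9 0 0 0;40 0 0.9 -0.9 0 0 0"

```text
clock: 34.75
tool_pos: [496.0, 70.9, 254.9]
ee_rot: [0.0, -0.002, 1.0, -0.0]
wrist_force: [-0.6, -0.1, -0.3]
grip_width: 39.9
finger_force: 0.0
```

Run:
```python
from h import *
c=snap("wrist","w13"); P=cloud(c); q=P.reshape(-1,3); k=(q[:,2]>78)&(q[:,2]<92)&(abs(q[:,0]-496)<40)&(q[:,1]>-40)&(q[:,1]<20); print(k.sum(),np.median(q[k],0).round(1)); print(observe()["tool_pos"],observe()["wrist_force"])
k=(q[:,2]>40)&(q[:,2]<70)&(abs(q[:,0]-496)<80)&(q[:,1]>-75)&(q[:,1]<-50); print("panel y",np.median(q[k],0).round(1))
```

```text
1142 [493.5 -15.5  86. ]
[495.78224781  70.02235128 254.39633818] [-0.5510924  -0.27738264  0.12001975]
panel y [490.4 -63.4  55.8]
```

Bar at y −15.5 and panel at −63.4, the same as at the start: the tray is home.

```bash
python3 -c "from workcell import *; print(hand_in())"
```

```text
the job is handed in; nothing more can be done
None
```

The job is handed in at about 35 s: both bodies lie on their sides in their own tote pockets with heads between the shoulders, the tray is pushed fully home and the gripper touches nothing; I viewed 12 pictures, two over the limit of 10.

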